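# Level the malachite stack by touch

### The arm

A 6-joint arm with a two-finger parallel gripper is mounted at the origin on the work surface. World frame = base frame: x ahead of the robot, y to its left, z up, the work surface at z = 0. Lengths are in m, angles in degrees, forces in N, time in s.
With the tool pointing down it reaches from about 0.275 to 0.875 m from the base axis. Payload 12.5 kg.
Tool frame: the origin (TCP) lies on the front face of the gripper's body, between the roots of the fingers; the fingertips stand 73 mm ahead of it and the grasp point (between the pads) lies 54 mm ahead of it; z points along the fingers, y is the line along which they close (so a half turn about z gives the same grasp; the last joint's range is limited). The gripper opens to 85 mm and grips with 20 to 120 N. Pads are 22 mm wide; open, the fingers measure 114 mm over their backs; the gripper's body (76 mm by 85 mm) begins 54 mm behind the grasp point. The pads swing forward as they close: fully open they stand 13 mm farther back than shut.
Start: joints at [65.569, 20.094, 94.641, -0, 65.266, -4.847], TCP at [0.184, 0.518, 0.304] pointing down, gripper open.
Joint ranges: [-157.81, 157.81], [-45, 120.19], [0.68, 151.7], [-89.99, 269.99], [4.06, 180], [-164.3, 164.3]. Speed limits (degrees/s): [127.2, 127.2, 159.86, 180, 180, 180].

### API

Orientations are given as [roll, pitch, yaw] about the fixed x, y, z axes, in that order (R = Rz(yaw) Ry(pitch) Rx(roll)).
In Python, from cell import manip, eyes, ticket, nets gives the robot as it stands. Calls block until the motion is done:
- manip.goto(position, orientation): joint-space move of the TCP to a pose.
- manip.move_straight(position, rot=None, velocity=0.15, until_force=None): straight line of the TCP; rot=None keeps the orientation; velocity is the mean speed in m/s. With until_force (N) it stops when the force on the tool has changed by that much, and returns True; else False.
- manip.move_j(angles): joint-space move.
- manip.ungrasp() and manip.clamp(squeeze=None): open the fingers fully, or close them until they stop; squeeze is the grip in N (None keeps the last).
- manip.pause(seconds).
- manip.ik(position, orientation): joint angles nearest the present ones, or None.
- manip.get_obs(): the state.
- eyes.get_image(name): name is "scene" or "top"; returns the picture (480x640x3 uint8, red, green, blue); there is no depth.
- eyes.camera_params(name): a dict with "fx", "fy", "cx", "cy" (pixels), "k1" (the pictures are not rectified: a ray, as slopes to the right and down, at radius r is drawn at 1 + k1 r^2 times it, then the intrinsics apply), "pose" (4x4, takes a point from camera to world coordinates). Camera axes: x right, y up, looking along -z (the intrinsics and any distortion apply to the point x, -y, -z); pixel columns grow to the right and rows downward; lengths in m; the calibration is good to about 2 mm. A picture is of the moment at which its call begins. camera_params takes no time and is no camera call.
A pose or a line that the arm cannot do raises manip.MotionError and nothing moves.
- ticket.hand_in(): hands the job in; it is judged then, once.
Trained networks look in the newest picture that a camera, given by its name, has taken for a name from the list of things; names that differ only in an ending like _2 or _b are one class to them, and where a whole thing is asked for, a point or a joint stands for the part that bears it (a point fixed in the world has none). Each returns a list of dicts, best first, with "confidence" (0 to 1); they miss things now and then, are a little off and sometimes report something else, mostly with a low value. They report only what shows in the picture. A call takes as long as a camera call.
- nets.trace(name, camera): "mask" (480x640 bool, what is visible of it) and "bbox" ([centre column, centre row, width, height] as shares, 0 to 1, of the picture: columns of its width, rows of its height, round what is visible of it).
- nets.place_of(name, camera): "xy" ([column, row] as shares, 0 to 1, of the picture: columns of its width, rows of its height: a listed point, or the origin of a listed thing).
The state is a dict: "clock": time; "joint_pos": joint angles; "joint_velocities": joint speeds; "joint_efforts": joint torques, N m; "position": TCP position; "tool_rot": TCP orientation; "wrist_force": force on the tool from outside, world axes, zero at the start; "wrist_torque": the same for the moment, N m; "finger_gap": finger opening in m; "grip_force": force on a finger pad.
Only numpy, scipy, OpenCV 4.12 (cv2) and the standard library are available. Lean on these libraries where they do the work, as an engineer would, in place of code of your own. Each camera call takes 0.05 s, during which the arm holds its last target. There are 200 camera calls.

### The job

The malachite rounds were sawn on the slant, so the stack on the wooden stand has a sloping top: touch that top gently with the gripper's fingertips before moving anything, to feel how high it is and which way it falls. Then take the spare round off the steel transfer block, lower it squarely over the stack with its thick side over the low side so that its upper face comes out level, and let go only once it rests there; do not drop it or ram the stones, and leave the other things on the bench alone.

Things in the scene. Friction and masses are not known exactly. Their poses are not given: they have to be found in the camera images.
- round: the spare malachite round, loose, about 0.28 kg: a disc 66 mm in diameter with upright sides, sawn on the slant by 9 degrees; 26 mm thick at its +x side, 15.5 mm at its -x side, 20.75 mm in the middle. Origin: centre of its upper face; z is the normal of the upper face. It starts on the sloping transfer block with its upper face level, 66 mm above the bench
- stand: fixed wooden stand, a disc 110 mm wide, 12 mm high; origin at the centre of its underside, on the bench. On its axis stands a rigid stack of malachite rounds 66 mm in diameter that cannot be moved. The middle of the stack's top is 30 to 70 mm above the bench (not told); the top slopes 9 degrees towards an unknown side, unrelated to the stand's yaw
- block: fixed heavy steel transfer block 100 x 90 mm; origin at the centre of its underside, on the bench. Its top slopes down 9 degrees towards its +x; the middle of the top is 45 mm above the bench. The spare round lies on the middle of it, its thick side to the low side
- slab: bystander: flat malachite slab 80 x 130 x 12 mm lying on the bench, loose; origin at the centre of its underside
- dish: bystander: green glass bowl, 90 mm across, 35 mm high, loose; origin at the centre of its underside
- vise: bystander: brass pin vise 120 mm long along its x, 16 mm thick, lying loose on the bench; origin under its middle

How it is judged (in metres and radians):
On the way, in this order (a step that is already met when the one before it is completed fails the run):
1. the fingers have touched the stack while the spare round still lies where it was (contact force between the fingers and stand above 0.5 N and distance of round from where it was at the start of the episode below 0.015 m), for 0.04 s.
2. the round rests on the stack while the fingers still have hold of it (contact force between round and stand above 0.5 N and contact force between the fingers and round above 1 N and horizontal distance between round and stand below 0.02 m), for 0.05 s.
At the end, for the whole second after the job is handed in: the spare round rests still on top of the stack (not on the bench), its centre within 10 mm of the stand's axis, its upper face up and level within 2.5 degrees, released (horizontal distance between round and stand below 0.01 m and angle between round's own z axis and vertical below 0.044 rad and height (world z) of round above 0.045 m and contact force between round and stand above 0.5 N and linear speed of round below 0.01 m/s); the robot touches nothing.
It fails at once if the round was dropped (fell freely by more than about 6 mm) (contact force between round and anything else below 0.02 N and linear speed of round above 0.35 m/s).
It fails at once if the stack was rammed with the fingers (over 60 N, brief peaks included) (contact force between the fingers and stand above 60 N).
It fails at once if the round was rammed onto the stack (over 60 N, brief peaks included) (contact force between round and stand above 60 N).
It fails at once if the slab, the dish or the pin vise was moved by more than 20 mm (distance of any of slab, dish, vise from where it was at the start of the episode above 0.02 m).
It also fails if it takes over 54 s, if anything falls off the work surface, if the arm or the gripper's body presses on something with over 40 N, if the wrist force passes 120 N, or if a joint passes its speed limit or range.

## Working session

There is one attempt and no reset: what is moved stays moved. The work goes in short steps, each a Python script; the robot and the scene stay as the last script left them, time stands still between calls to the robot, and variables do not carry over. Pictures are saved under pics/ and viewed, at most 10 in all, crops included, and the job is handed in when it is done.

```bash
ls; mkdir -p pics; cat > h.py <<'E'
import numpy as np, cv2
from cell import manip, eyes, ticket, nets
def ray(cam,uv):
    p=eyes.camera_params(cam); 
    d=np.array([(uv[0]-p['cx'])/p['fx'],(uv[1]-p['cy'])/p['fy']]); s=d.copy()
    for _ in range(20): s=d/(1+p['k1']*(s@s))
    T=np.array(p['pose']); v=T[:3,:3]@np.array([s[0],-s[1],-1]); return T[:3,3],v/np.linalg.norm(v)
def proj(cam,P):
    p=eyes.camera_params(cam); T=np.array(p['pose']); c=(np.asarray(P)-T[:3,3])@T[:3,:3]
    s=np.stack([c[...,0],-c[...,1]],-1)/-c[...,2:3]; s=s*(1+p['k1']*(s**2).sum(-1,keepdims=True))
    return s*[p['fx'],p['fy']]+[p['cx'],p['cy']]
def onz(cam,uv,z):
    o,v=ray(cam,uv); return o+v*(z-o[2])/v[2]
def tri(a,b):
    (o1,v1),(o2,v2)=a,b; A=np.stack([v1,-v2],1); t=np.linalg.lstsq(A,o2-o1,rcond=None)[0]
    p,q=o1+t[0]*v1,o2+t[1]*v2; return (p+q)/2,np.linalg.norm(p-q)
E
python3 - <<'E'
from h import *
np.set_printoptions(precision=3,suppress=True)
for c in ['scene','top']:
    im=eyes.get_image(c); cv2.imwrite(f'pics/{c}0.png',im[:,:,::-1]); p=eyes.camera_params(c); print(c,p['fx'],p['cx'],p['cy'],p['k1']);print(np.array(p['pose']))
    for n in ['round','stand','block','slab','dish','vise']:
        print(n,[(round(d['confidence'],2),np.array(d['xy'])*[640,480]) for d in nets.place_of(n,c)[:2]],[(round(d['confidence'],2),np.array(d['bbox'])*[640,480,640,480]) for d in nets.trace(n,c)[:2]])
print(manip.get_obs())
E
```

```text
cell.py
pics
scene 439.2420693213818 321.07538846648504 247.49421670145279 0.03530921735380325
[[ 0.51  -0.498  0.701  1.074]
 [ 0.86   0.318 -0.4   -0.267]
 [-0.023  0.807  0.591  0.491]
 [ 0.     0.     0.     1.   ]]
round [(0.55, array([387.328, 210.192]))] [(0.64, array([390.72 , 219.072,  35.52 ,  32.688]))]
stand [(0.85, array([193.28, 288.48]))] [(0.8, array([193.28 , 285.6  ,  67.776,  51.216])), (0.27, array([287.744, 351.36 ,  68.48 ,  54.096]))]
block [(0.82, array([384.192, 241.824]))] [(0.67, array([390.464, 238.368,  72.896,  43.92 ]))]
slab [(0.78, array([415.872, 306.624]))] [(0.57, array([419.776, 307.152,  97.408,  59.712]))]
dish [(0.79, array([289.792, 365.52 ])), (0.37, array([387.008, 209.808]))] [(0.72, array([287.872, 352.752,  68.928,  51.696]))]
vise [(0.62, array([288.512, 251.904]))] [(0.69, array([286.272, 249.168,  26.304,  33.504]))]
top 483.10224927883 318.5392190497826 240.98139276874178 -0.00012137523477897389
[[-0.003  0.993 -0.117  0.523]
 [-1.    -0.     0.019  0.035]
 [ 0.019  0.117  0.993  0.744]
 [ 0.     0.     0.     1.   ]]
round [(0.71, ar
[... 414 characters left out ...]
4, array([401.408, 185.28 ])), (0.52, array([203.776, 281.616]))] [(0.73, array([406.4  , 179.184,  57.408,  60.816]))]
vise [(0.62, array([329.024, 335.712]))] [(0.73, array([328.32 , 336.768,  16.384,  78.096]))]
{'clock': 1.3, 'joint_pos': array([65.571, 20.094, 94.642, -0.002, 65.264, -4.848]), 'joint_velocities': array([-0.029, -0.107, -0.042,  0.018, -0.134, -0.023]), 'joint_efforts': array([  0.002, -50.603, -29.164,   0.   ,   0.001,  -0.   ]), 'position': array([0.184, 0.518, 0.304]), 'tool_rot': array([-179.999,    0.001,  160.419]), 'wrist_force': array([ 0.881, -0.599, -0.492]), 'wrist_torque': array([-0.051,  0.002,  0.021]), 'grip_force': 0.0, 'finger_gap': 0.08556139675539708}
```

View pics/scene0.png

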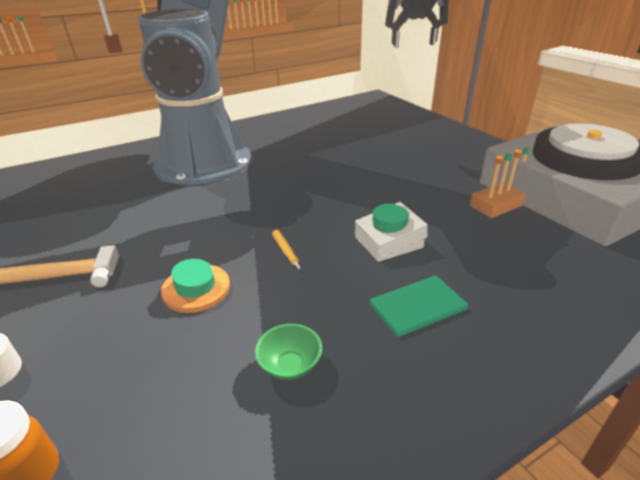

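View pics/top0.png

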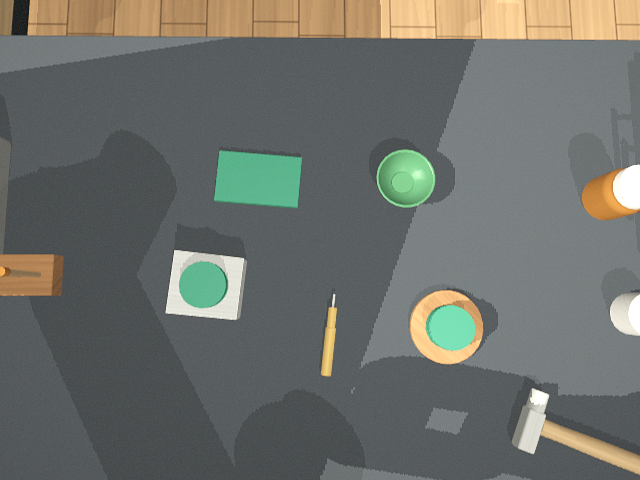

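Scene: the stack on its orange stand is at about (193,280) and the round on the white block at (390,218). Top: the stack is at (451,327) and the round at (204,284). Next I'll segment by colour and zoom in on the block.

```bash
python3 - <<'E'
from h import *
np.set_printoptions(precision=4,suppress=True)
S=cv2.imread('pics/scene0.png');T=cv2.imread('pics/top0.png')
a=cv2.resize(S[190:270,340:440],(500,400),interpolation=cv2.INTER_CUBIC)
b=cv2.resize(T[240:330,155:255],(500,450),interpolation=cv2.INTER_CUBIC)
c=cv2.resize(S[250:320,150:240],(450,350),interpolation=cv2.INTER_CUBIC)
cv2.imwrite('pics/z1.png',np.hstack([cv2.resize(a,(400,320)),cv2.resize(b,(400,360))[:320]]))
d=cv2.resize(T[280:370,400:490],(400,400),interpolation=cv2.INTER_CUBIC)
cv2.imwrite('pics/z2.png',np.hstack([cv2.resize(c,(400,311)),d[:311]]))
hsv=cv2.cvtColor(T,cv2.COLOR_BGR2HSV)
g=((hsv[...,0]>65)&(hsv[...,0]<95)&(hsv[...,1]>120)).astype(np.uint8)
for n,(x0,x1,y0,y1),z in [('round',(160,250,245,325),.066),('stack',(405,490,285,370),.05)]:
    m=np.zeros_like(g);m[y0:y1,x0:x1]=g[y0:y1,x0:x1]
    ct=max(cv2.findContours(m,0,1)[0],key=cv2.contourArea); e=cv2.fitEllipse(ct); print(n,e,[onz('top',e[0],zz) for zz in (.03,.05,.066,.07)])
w=(((hsv[...,0]>5)&(hsv[...,0]<22)&(hsv[...,1]>90))).astype(np.uint8)
m=np.zeros_like(w);m[280:372,400:492]=(w|g)[280:372,400:492]
ct=max(cv2.findContours(m,0,1)[0],key=cv2.contourArea);e=cv2.fitEllipse(cv2.convexHull(ct));print('stand',e,onz('top',e[0],.012))
wh=((hsv[...,1]<40)&(hsv[...,2]>140)).astype(np.uint8);m[:]=0;m[240:330,155:255]=wh[240:330,155:255]
ct=max(cv2.findContours(m,0,1)[0],key=cv2.contourArea);h=cv2.convexHull(ct);print('block',cv2.minAreaRect(h),cv2.approxPolyDP(h,5,True).reshape(-1,2))
E
```

```text
round ((203.07000732421875, 284.4398498535156), (44.55302429199219, 47.614501953125), 84.78324890136719) [array([0.5431, 0.1905, 0.03  ]), array([0.5425, 0.1861, 0.05  ]), array([0.5421, 0.1827, 0.066 ]), array([0.5419, 0.1818, 0.07  ])]
stack ((449.36956787109375, 327.36212158203125), (41.906246185302734, 44.930057525634766), 126.46289825439453) [array([ 0.4796, -0.1706,  0.03  ]), array([ 0.4808, -0.1648,  0.05  ]), array([ 0.4818, -0.1602,  0.066 ]), array([ 0.482 , -0.1591,  0.07  ])]
stand ((446.0492248535156, 326.5863342285156), (72.45098114013672, 75.10357666015625), 145.7393341064453) [ 0.4797 -0.1708  0.012 ]
block ((205.75479125976562, 285.3087158203125), (75.02935028076172, 64.19537353515625), 6.632514476776123) [[174 250]
 [246 261]
 [239 317]
 [165 312]]
```

View pics/z1.png

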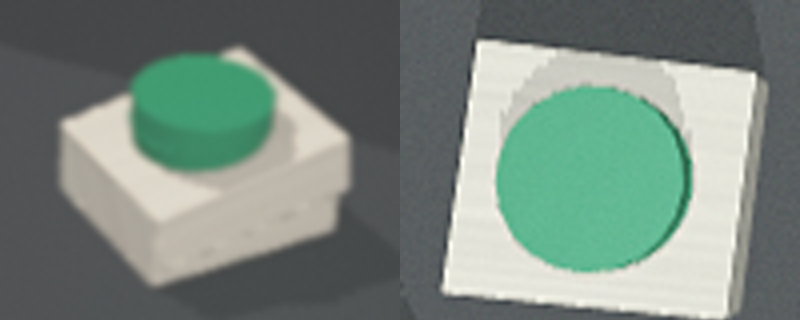

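View pics/z2.png

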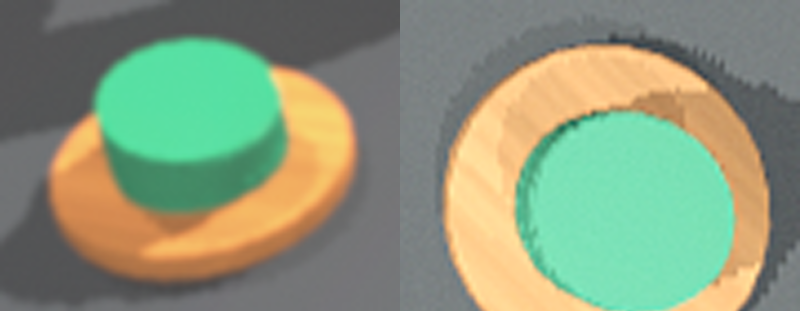

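```bash
python3 - <<'E'
from h import *
np.set_printoptions(precision=4,suppress=True)
P={}
for n,s,t in [('hxly',(379.25,245.5),(244.5,258)),('hxhy',(427.5,224.25),(174.25,249.5)),('lxly',(355,220.75),(237,319.75)),('lxhy',(400,201.75),(165.5,313)),('round',(390.6,213),(203,284.5)),('stack',(192.1,272.5),(451.75,327))]:
    P[n]=tri(ray('scene',s),ray('top',t)); print(n,*P[n])
m=sum(P[k][0] for k in list(P)[:4])/4; print(m)
for a,b in [('hxly','hxhy'),('lxly','lxhy'),('lxly','hxly'),('lxhy','hxhy')]:
    d=P[b][0]-P[a][0]; print(a,b,np.linalg.norm(d),np.degrees(np.arctan2(d[1],d[0])))
E
```

```text
hxly [0.5819 0.1305 0.0344] 0.0013116903296406292
hxhy [0.593  0.2291 0.0501] 0.001200182968173087
lxly [0.4923 0.14   0.0343] 0.0013989690521679378
lxhy [0.5028 0.2388 0.0497] 0.0015050766081060487
round [0.5424 0.1839 0.0629] 0.0011159555339751135
stack [ 0.4803 -0.1729  0.0359] 0.0010296185472838506
[0.5425 0.1846 0.0421]
hxly hxhy 0.1005197052018184 83.60975472774638
lxly lxhy 0.10054927195891784 83.93260081236406
lxly hxly 0.09013787302541766 -6.058148367047248
lxhy hxhy 0.0906980596768827 -6.107020670091832
```

The block falls towards −y, so its +x is at about −96°. The round's centre is near (0.542, 0.184) and the stack's near (0.480, −0.171) with its top at about 0.039. Now the touch probing.

```bash
python3 - <<'E'
from h import *
np.set_printoptions(precision=4,suppress=True)
c=np.array([.480,-.171]); 
ys=[(y,manip.ik([*c,.2],[180,0,y])) for y in (-180,-90,0,90)]
for y in ys: print(y)
yaw=min([y for y in ys if y[1] is not None],key=lambda y:abs(y[1][5]))[0]
manip.clamp(20); manip.goto([*c,.16],[180,0,yaw])
r=.017; pts=[]; z=.135
for d in [(0,0),(r,0),(0,r),(-r,0),(0,-r)]:
    p=c+d
    manip.move_straight([*p,z],velocity=.1)
    hit=manip.move_straight([*p,.097],velocity=.02,until_force=3)
    o=manip.get_obs(); pts.append(o['position']); print(hit,o['position'],o['wrist_force'],o['clock'])
    if not hit: break
    z=o['position'][2]+.007
    manip.move_straight([*o['position'][:2],z],velocity=.08)
pts=np.array(pts)
A=np.c_[pts[:,:2]-c,np.ones(len(pts))]; s,res,*_=np.linalg.lstsq(A,pts[:,2],rcond=None)
print(s,'res',A@s-pts[:,2],'slope',np.degrees(np.arctan(np.hypot(*s[:2]))),'fall dir',np.degrees(np.arctan2(-s[1],-s[0])),'z',s[2]-.073,yaw)
E
```

```text
(-180, array([ -24.8444,   23.9093,  105.9599,    0.    ,   50.1308, -114.8444]))
(-90, array([-24.8444,  23.9093, 105.9599,  -0.    ,  50.1308, 155.1556]))
(0, array([-24.8444,  23.9093, 105.9599,  -0.    ,  50.1308,  65.1556]))
(90, array([-24.8444,  23.9093, 105.9599,  -0.    ,  50.1308, -24.8444]))
True [ 0.48   -0.1711  0.1129] [-1.2718  0.8837  7.6662] 6.2833
True [ 0.497  -0.1711  0.1107] [-1.42    0.0968  8.1601] 7.4667
True [ 0.4802 -0.1542  0.1114] [-0.8273  0.2196  8.2964] 8.6167
True [ 0.4633 -0.1709  0.1151] [-1.72    0.6346  7.6894] 9.675
True [ 0.4801 -0.188   0.1144] [-1.5295  0.5467  8.71  ] 10.9167
[-0.1321 -0.0887  0.1129] res [-0. -0.  0. -0.  0.] slope 9.043404350525499 fall dir 33.88434269075741 z 0.039907428115343785 90
```

The top slopes 9.04° and falls towards 33.9°, with its middle about 0.0385–0.040 high. Next, grasp across the round's slope.

```bash
python3 - <<'E'
from h import *
np.set_printoptions(precision=4,suppress=True)
c=[.5422,.1835]; R=[180,0,83.8]
p=manip.get_obs()['position']; manip.move_straight([p[0],p[1],.2],velocity=.2)
manip.ungrasp(); manip.goto([*c,.17],R)
hit=manip.move_straight([*c,.1155],velocity=.05,until_force=6); o=manip.get_obs(); print(hit,o['position'],o['wrist_force'])
if not hit:
    manip.clamp(50); o=manip.get_obs(); print(o['finger_gap'],o['grip_force'],o['wrist_force'],o['position'],o['clock'])
    if o['finger_gap']>.06:
        manip.move_straight([*c,.20],velocity=.08); o=manip.get_obs(); print(o['finger_gap'],o['grip_force'],o['wrist_force'],o['clock'])
        im=eyes.get_image('scene')[:,:,::-1]; t=eyes.get_image('top')[:,:,::-1]
        cv2.imwrite('pics/held.png',np.hstack([cv2.resize(im[100:280,290:490],(400,360)),cv2.resize(t[190:370,110:310],(400,360))]))
E
```

```text
False [0.5424 0.1836 0.1158] [-0.1008 -0.3133 -0.079 ]
0.06408338524660781 54.30243909358978 [-2.7028 -1.3265  6.7638] [0.5425 0.1835 0.1164] 15.4833
0.06420168012788494 55.580939054489136 [ 0.2219 -0.2986 -3.2198] 16.6917
```

View pics/held.png

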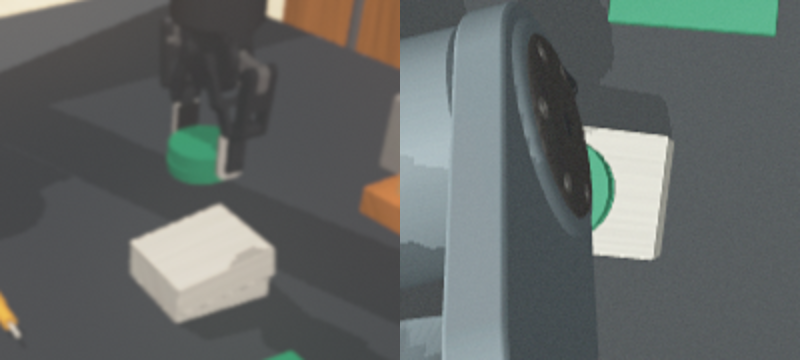

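The round is held and looks level in the scene crop, at about (390,178) in full-picture pixels. Before placing, I'll check its offset in the grip against a projected model.

```bash
python3 - <<'E'
from h import *
np.set_printoptions(precision=4,suppress=True)
o=manip.get_obs(); p=o['position']; print(p)
im=eyes.get_image('scene'); hsv=cv2.cvtColor(im,cv2.COLOR_RGB2HSV)
g=((hsv[...,0]>65)&(hsv[...,0]<95)&(hsv[...,1]>110)).astype(np.uint8); m=g*0; m[150:200,360:430]=g[150:200,360:430]
ys,xs=np.nonzero(m); print('seen',xs.min(),xs.max(),ys.min(),ys.max())
th=np.radians(-96.2); a=np.linspace(0,2*np.pi,100); u=np.array([np.cos(th),np.sin(th)])
def outline(dx,dz):
    cc=p[:2]+dx*u; q=np.c_[cc[0]+.033*np.cos(a),cc[1]+.033*np.sin(a)]
    zt=p[2]-.0499+dz; t=.02075+.1584*((q-cc)@u)
    return proj('scene',np.r_[np.c_[q,0*a+zt],np.c_[q,zt-t]])
for dx in (-.006,-.003,0,.003,.006):
    q=outline(dx,-.002); print(dx,q.min(0),q.max(0))
q=outline(0,-.002); v=im[:,:,::-1].copy(); cv2.polylines(v,[np.int32(q[:100]*8)],True,(0,0,255),1,shift=3);cv2.polylines(v,[np.int32(q[100:]*8)],True,(255,0,255),1,shift=3)
cv2.imwrite('pics/ov.png',cv2.resize(v[130:210,340:440],(700,560),interpolation=cv2.INTER_NEAREST))
E
```

```text
[0.542  0.1834 0.1994]
seen 374 399 163 191
-0.006 [376.3579 161.9013] [416.     191.7501]
-0.003 [374.8761 162.2416] [414.5186 192.1441]
0 [373.3908 162.5826] [413.0336 192.5389]
0.003 [371.9019 162.9243] [411.5451 192.9348]
0.006 [370.4095 163.2668] [410.053  193.3315]
```

View pics/ov.png

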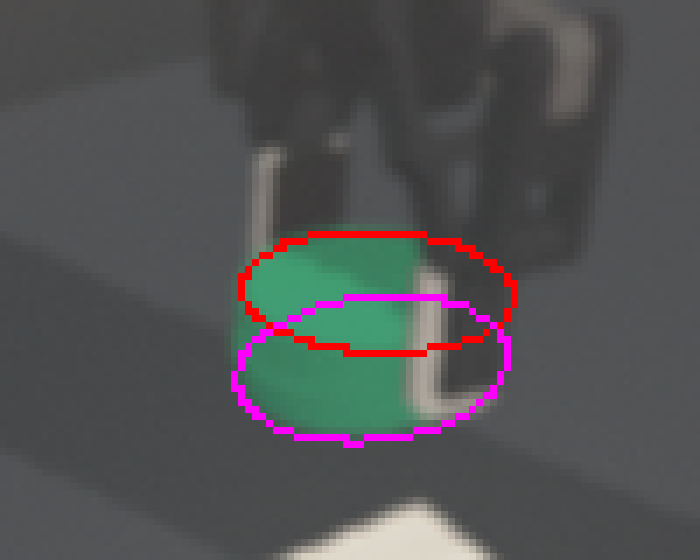

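The model overlay matches within about 1 mm, so the round is centred and level. Now placing it.

```bash
python3 - <<'E'
from h import *
np.set_printoptions(precision=4,suppress=True)
c=[.480,-.171]; R=[180,0,213.9-360]
print(manip.ik([*c,.2],R))
manip.goto([*c,.19],R)
manip.move_straight([*c,.122],velocity=.08)
hit=manip.move_straight([*c,.100],velocity=.012,until_force=4)
manip.pause(.2); o=manip.get_obs(); print(hit,o['position'],o['tool_rot'],o['wrist_force'],o['wrist_torque'],o['grip_force'],o['clock'])
for k in ('scene','top'):
    cv2.imwrite(f'pics/pl_{k}.png',eyes.get_image(k)[:,:,::-1])
E
```

```text
[ -24.8444   23.9093  105.9599    0.       50.1308 -148.7444]
True [ 0.48   -0.171   0.1108] [ 179.9886   -0.004  -146.1078] [-0.6658  0.7703  5.5677] [ 0.1892  0.2502 -0.0071] 56.54204785823822 21.5667
```

```bash
python3 - <<'E'
import cv2,numpy as np
S=cv2.imread('pics/pl_scene.png');T=cv2.imread('pics/pl_top.png')
cv2.imwrite('pics/z3.png',np.hstack([cv2.resize(S[220:320,143:243],(500,500),interpolation=cv2.INTER_CUBIC),cv2.resize(T[270:390,420:480],(250,500))]))
E
```

```text
(no output)
```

View pics/z3.png

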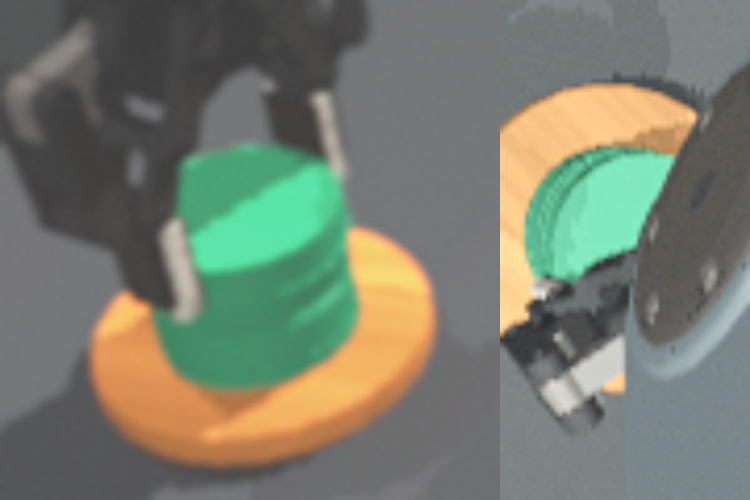

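The round sits concentrically on the stack. The wrist torque suggests a fingertip may be bearing on the stack rim, so the round could be hanging about 1 mm clear. I'll release it, re-grip 4 mm higher, press gently, then let go.

```bash
python3 - <<'E'
from h import *
np.set_printoptions(precision=4,suppress=True)
def st(t): o=manip.get_obs(); print(t,o['position'],o['wrist_force'],o['wrist_torque'],o['grip_force'],o['finger_gap'],o['clock'])
c=[.480,-.171]
manip.ungrasp(); manip.pause(.3); st('open')
manip.move_straight([*c,.1150],velocity=.03); manip.clamp(20); manip.pause(.1); st('reclamp')
print(manip.move_straight([*c,.1115],velocity=.01,until_force=5)); manip.pause(.3); st('press')
manip.ungrasp(); manip.pause(.2); st('open')
manip.move_straight([*c,.22],velocity=.1)
manip.goto([.3,-.05,.35],[180,0,-146.1]); manip.pause(.3); st('away')
S=eyes.get_image('scene')[:,:,::-1].copy();T=eyes.get_image('top')[:,:,::-1].copy()
# overlay of ideal level round top
a=np.linspace(0,2*np.pi,100)
for im,k in((S,'scene'),(T,'top')):
    q=proj(k,np.c_[c[0]+.033*np.cos(a),c[1]+.033*np.sin(a),0*a+.060]); cv2.imwrite(f'pics/raw_{k}.png',im); cv2.polylines(im,[np.int32(q*8)],True,(0,0,255),1,shift=3)
cv2.imwrite('pics/end.png',np.hstack([cv2.resize(S[235:315,153:233],(400,400)),cv2.resize(T[285:365,410:490],(400,400))]))
E
```

```text
open [ 0.4795 -0.1708  0.1102] [ 0.3616  0.4276 -0.0707] [0.0231 0.0466 0.0034] 0.0 0.08562637014881502 22.3167
reclamp [ 0.48   -0.171   0.1152] [-1.2738  0.2705  5.0599] [ 0.0457  0.2661 -0.012 ] 21.229668259620667 0.06481598459164044 23.0417
True
press [ 0.48   -0.171   0.1152] [-2.1659  0.8027  6.1926] [0.0914 0.2286 0.0067] 21.447305381298065 0.0651796863257422 23.55
open [ 0.4798 -0.171   0.1148] [ 0.664   0.2824 -0.5909] [-0.0279 -0.      0.0263] 0.0 0.08545964109392938 24.0917
away [ 0.3003 -0.0502  0.3496] [-0.2826 -0.3627 -0.263 ] [0.006  0.0517 0.0197] 0.0 0.0855200439951344 26.5833
```

View pics/end.png

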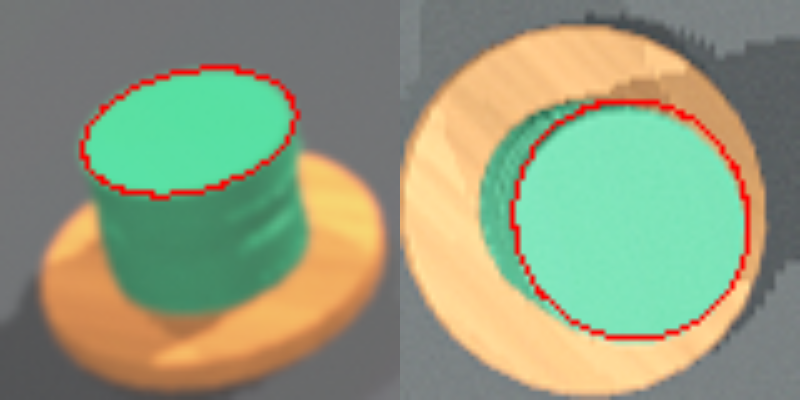

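In both views the round's upper face matches a level, centred disc at z = 0.060. The re-grip pressed the held round onto the stack with about 5 N. Handing in.

```bash
python3 -c "
from cell import ticket; print(ticket.hand_in())"
```

```text
the job is handed in; nothing more can be done
None
```

The job is handed in: I touched the stack first (top falls 9.0° towards 34°), then set the round on it and let go; both cameras show it level and centred, but no verdict came back.

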